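Set the sprung length stop to the marked notch

ROBOT

A 6-joint arm with a two-finger parallel gripper is mounted at the origin on the work surface. World frame = base frame: x ahead of the robot, y to its left, z up, the work surface at z = 0. Lengths are in m, angles in rad, forces in N, time in s.
With the tool pointing down it reaches from about 0.35 to 0.975 m from the base axis. Payload 7.1 kg.
Tool frame: the origin (TCP) lies on the centre line of the jaws, within the pads' length; the fingertips stand 8 mm ahead of it and the grasp point (between the pads) lies 11 mm behind it; z points along the fingers, y is the line along which they close (so a half turn about z gives the same grasp; the last joint's range is limited). The gripper opens to 88 mm and grips with 3 to 60 N. Pads are 20 mm wide; open, the fingers measure 115 mm over their backs; the gripper's body (75 mm by 178 mm) begins 61 mm behind the grasp point.
Start: joints at [-1.315, 0.423, 1.63, -0, 1.089, -0.019], TCP at [0.17, -0.602, 0.231] pointing down, gripper open.
Joint ranges: [-3, 3], [-0.9, 2.11], [0.09, 2.58], [-1.31, 4.45], [0.11, 2.69], [-2.54, 2.54]. Speed limits (rad/s): [2.39, 2.39, 3.01, 3.14, 3.14, 3.14].

INTERFACE

Orientations are given as a rotation vector (axis times angle).
In Python, from workcell import sensors, vision, job gives the robot as it stands. The module is installed in compiled form; this text tells all that it offers.
- The arm moves only by the tool drive_tool, never from a script. Its argument "steps" is a list of rows, each a list of 2 entries, a list of its own where there are three numbers: the shift along the world's x, y, z in units of 40 mm (1.0 is 40 mm), then the turn, a rotation vector about the world's x, y, z in units of 5 degrees (1.0 is 5 degrees). A call has 1 to 12 rows; each row shifts and turns the commanded pose from where the row before left it; what a row does not reach is not made up. A row lasts 1/12 s, in which the tool goes at most 41.7 mm and 7.16 degrees, less where a joint would pass 70% of its speed; a pose out of reach is approached as far as the arm can. A call is refused whole if a number of a shift passes 1 or a number of a turn 1, either way. A call with a gripper value outside its range is refused whole. "jaw" is the closure, from -1 (fully open) to 1 (shut), set as the call begins (left out, the last holds). The fingers move at their own pace and stop on an object; the grip force is fixed at half the most. Time passes only in rows, so rows that do not move let the fingers close. It gives the time, the measured TCP pose, the force, the opening and the grip force at its end, in the units of the state.
- sensors.state(): the state, without advancing time (a new reading comes with each control period).
- vision.capture(name): name is "scene" or "side" or "wrist"; returns the picture (420x560x3 uint8, red, green, blue); there is no depth.
- vision.camera_model(name): a dict with "intrinsics" (3x3 intrinsics, pixels), "rvec" (rotation vector, rad) and "tvec" (3), from world to camera coordinates, as OpenCV has them. Camera axes: x right, y down, z forward; pixel columns grow to the right and rows downward; lengths in m; the calibration is good to about 2 mm. A picture is of the moment at which its call begins: read the wrist's pose just before it. camera_model takes no time and is no camera call; for the wrist camera it gives the pose at the moment of the call.
- job.finish_job(): hands the job in; it is judged then, once.
The state is a dict: "time_s": time; "qpos": joint angles; "joint_velocities": joint speeds; "joint_torque": joint torques, N m; "position": TCP position; "tool_rot": TCP orientation; "ft_force": force on the tool from outside, world axes, zero at the start; "torque": the same for the moment, N m; "width": opening from 0.0 (shut) to 1.0 (fully open); "grip_force": force on a finger pad.
Only numpy, scipy, OpenCV 4.12 (cv2) and the standard library are available. Lean on these libraries where they do the work, as an engineer would, in place of code of your own. Each camera call takes 0.05 s, during which the arm holds its last target. There are 200 camera calls.

TASK

Set the saw's length stop for the next ink-stone blank: take the sprung rule by its cross-bar, lift its hook clear, draw the rule out along the notched rack and lower the hook into the notch that the pointed cone stands beside, so that the rule lies level and its spring holds the hook in that notch when you let go. Do not let the rule fly back or shove the rack, and leave the chisel, whetstone and ink-stone lying where they are.

Things in the scene. Friction and masses are not known exactly. Their poses are not given: they have to be found in the camera images.
- gauge: Fixed base of the length stop, carrying channel, rule and dust hood. Origin on the bench straight under the rule's centre line. y runs along the rule towards its channel, x away from the robot, z up. The rule is drawn out towards -y from an open aluminium channel, 34 mm wide, top 69 mm above the bench, which reaches from its mouth at y = +175 mm to y = +435 mm.
- pivot (a point): Hinge of the channel near its rear end (gauge's y = +400 mm), 49 mm above the bench, its axis along the gauge's x. Rule and channel together lift about it by up to 0.25 rad and fall back by their own weight (2 to 4 N at the cross-bar) onto a stop, where they lie level.
- hood (a point): Middle of the lower edge, on the robot's side, of the fixed grey dust hood: 60 mm deep (x), 440 mm long (y), 40 mm high, underside 146 mm above the bench, on posts at its far side. It covers the far half of the cross-bar, so a gripper pointing straight down does not fit: lean it back towards the robot, about 35 degrees, fingers pointing down and away from the robot.
- rule (a joint): How far the sprung rule is drawn out of its channel, in m: 0 fully in, as at the start, up to 0.23. A spring pulls it back in with about 3.7 N at 0 and 22 N per m more (8 N at 0.2).
- grip (a point): Centre of the rule's handle, a round steel cross-bar 12 mm thick, 44 mm long along the gauge's x, on an 8 mm stem above the hook; 82 mm above the bench when level. Axes as the gauge's. The rule (strip 20 mm wide, 6 mm thick) has its top 30 mm below. Starts at the gauge's y = +120 mm, 55 mm from the channel's mouth. Grip it with the fingers closing along y; it can turn between them.
- hook (a point): Lower tip of the hook, a steel plate 4 mm thick (along y) and 18 mm wide that points down from the rule's outer end, 52 mm straight below grip. 30 mm above the bench when the rule lies level, that is 10 mm below the rack's top. It starts in the gap between rack and channel, fully in.
- rack: Loose, heavy (3.2 kg) dark steel bar under the rule, 45 mm wide (x), 40 mm high, from y = -125 to +90 mm; origin on its underside, y along the rule towards the channel. Four notches 9 mm wide, 14 mm deep run straight across its top at uneven spacings of 40 to 50 mm. The spring draws the hook against a notch's wall on the channel's side.
- index: The marker: a fixed steel cone, 24 mm across, 42 mm high, point up, on the bench at the robot's side of the rack, 42 mm from the rack's middle line. Set by eye: its notch lies within 6 mm of it, either way along the rack's y. Origin at the middle of its foot; axes as the rack's.
- stud0: Flat steel disc, 24 mm across, 8 mm high, fixed on the bench beside another notch, as the cone is; not the one to use.
- stud1: Another such disc.
- stud2: Another such disc.
- chisel: Bystander: chisel 0.2 m long with a wooden handle 22 mm thick, lying on the bench on the robot's side of the rack. Its own x runs along it. Leave it.
- whetstone: Bystander: grey stone block 50 x 100 x 22 mm on the robot's side of the rule. Leave it.
- inkstone: Bystander: round dark ink-stone, 60 mm across, 18 mm high, beyond the rack's outer end. Leave it.

How it is judged:
By the outcome, as a careful person would: the job done as asked, in the order asked, and still so for the second after the job is handed in, with the robot touching nothing.
It also fails if it takes over 51 s, if anything falls off the work surface, if the arm or the gripper's body presses on something with over 40 N, if the wrist force passes 120 N, or if a joint passes its speed limit or range.

## Working session

There is one attempt and no reset: what is moved stays moved. The work goes in short steps, Python scripts to look and compute and a tool call to move; the robot and the scene stay as the last step left them, time stands still between calls to the robot, and variables do not carry over. Pictures are saved under pics/ and viewed, at most 10 in all, crops included, and the job is handed in when it is done.

Besides the shell and the picture viewer there is one more tool, called after "Emit:" by a JSON object that holds its "op" and its "data". drive_tool: Moves the arm, as the interface text tells. Its arguments: {"type":"object","properties":{"steps":{"type":"array","items":{"type":"array"}},"jaw":{"type":"number"}},"required":["steps"]}

```bash
mkdir -p pics
cat > h.py <<'E'
import numpy as np, cv2
from workcell import sensors, vision, job
def cam(n):
    m=vision.camera_model(n); R=cv2.Rodrigues(np.array(m["rvec"],float))[0]
    return np.array(m["intrinsics"],float),R,np.array(m["tvec"],float).ravel()
def plane(c,uv,z):
    K,R,t=c; C=-R.T@t; d=R.T@np.linalg.inv(K)@np.array([uv[0],uv[1],1.])
    return C+d*(z-C[2])/d[2]
def proj(c,P):
    K,R,t=c; p=K@(R@np.array(P,float)+t); return p[:2]/p[2]
def tri(c1,u1,c2,u2):
    P=[c[0]@np.c_[c[1],c[2]] for c in (c1,c2)]
    X=cv2.triangulatePoints(P[0],P[1],np.array(u1,float).reshape(2,1),np.array(u2,float).reshape(2,1)).ravel()
    return X[:3]/X[3]
E
python3 - <<'E'
from h import *
for n in ("scene","side"):
    im=vision.capture(n); cv2.imwrite(f"pics/{n}0.png",cv2.resize(im[:,:,::-1],(784,588),interpolation=cv2.INTER_CUBIC)); np.save(f"{n}0.npy",im)
    c=cam(n); print(n,-c[1].T@c[2],c[0][0,0],c[1][2])
s=sensors.state(); print(s)
E
```

```text
scene [0.40491501 0.33058328 0.86494465] 397.01964587315615 [ 0.10879568 -0.25238896 -0.96149015]
side [0.00291935 0.62162626 0.86538006] 465.2194199228099 [ 0.48304189 -0.47811911 -0.73353436]
{'time_s': 0.1, 'qpos': array([-1.31499737e+00,  4.23759651e-01,  1.63059330e+00, -3.77953750e-05,
        1.08860860e+00, -1.89902196e-02]), 'joint_velocities': array([-2.17719419e-05, -1.60556440e-03, -2.67776777e-03,  6.54945501e-04,
       -8.17878845e-04,  4.75058736e-05]), 'joint_torque': array([-1.05790783e-03, -5.45614636e+01, -2.74324518e+01,  6.44683954e-02,
        1.87581737e-02, -1.44016605e-05]), 'position': array([ 0.16948799, -0.60107555,  0.22999037]), 'tool_rot': array([-3.11064054e+00, -4.30122738e-01,  3.06086816e-04]), 'ft_force': array([ 0.79296932,  0.7020392 , -0.525995  ]), 'torque': array([-0.02788208, -0.05518441,  0.03757863]), 'grip_force': 0.0, 'width': 1.001205466157469}
```

View pics/scene0.png

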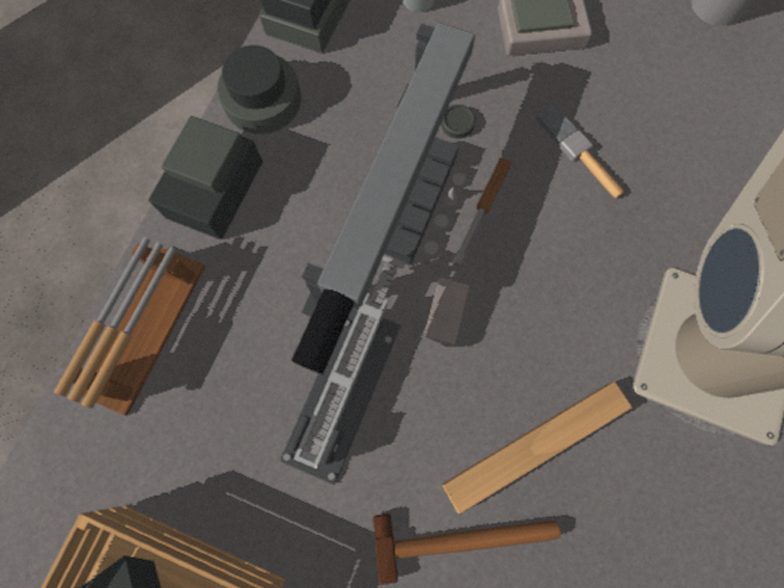

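View pics/side0.png

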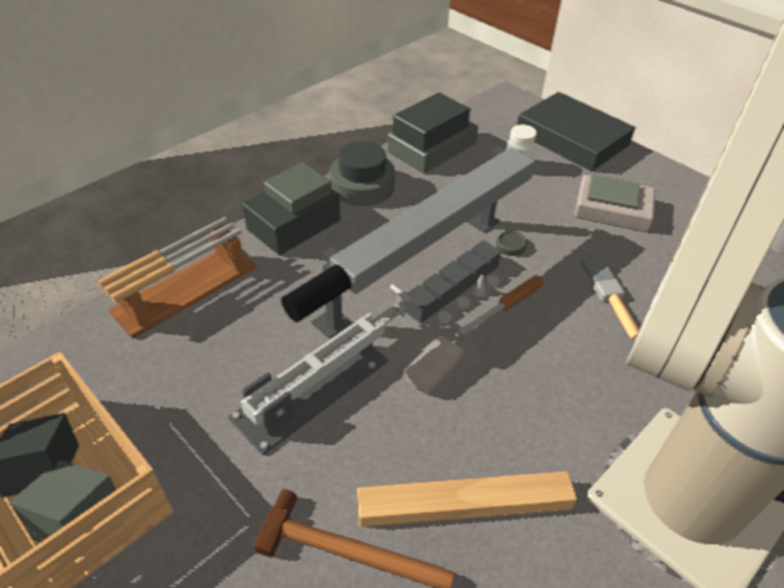

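The scene view shows the hood from (455,30) to (340,290) and the rack at about (390..450, 145..255). The cone is near (453,190), the cross-bar near (385,270) and the channel runs from (375,300) to (315,465). In the side view the cone is near (482,282) and the cross-bar near (400,290). Next I'll enlarge both views.

Run:
```python
from h import *
a=np.load("scene0.npy")[90:250,215:345,::-1]; b=np.load("side0.npy")[160:270,260:400,::-1]
# exact integer zooms
A=cv2.resize(a,None,fx=3.7,fy=3.7,interpolation=cv2.INTER_CUBIC); B=cv2.resize(b,None,fx=5.4,fy=5.4,interpolation=cv2.INTER_CUBIC)
cv2.imwrite("pics/sceneC.png",A);cv2.imwrite("pics/sideC.png",B);print(A.shape,B.shape)
```

```text
(592, 481, 3) (594, 756, 3)
```

View pics/sceneC.png

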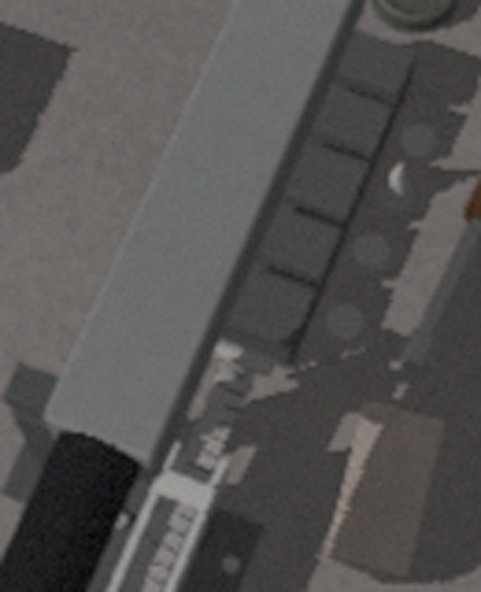

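View pics/sideC.png

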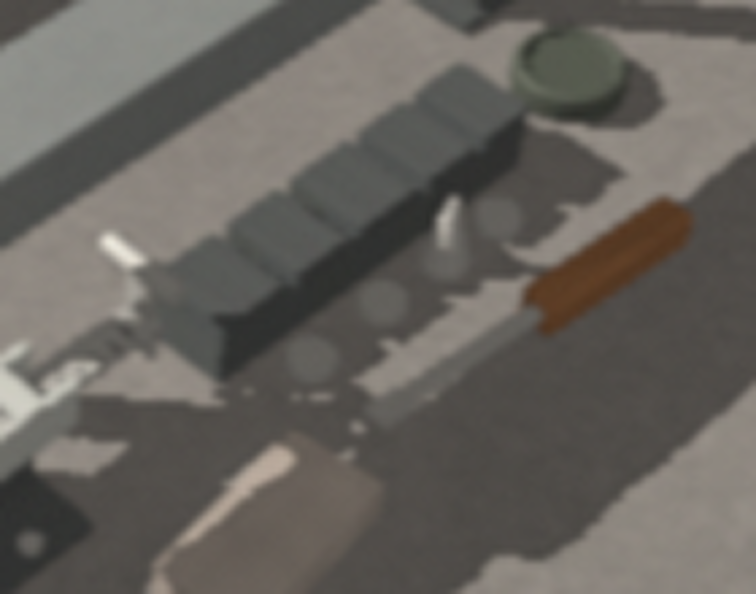

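Both crops show a stud, a stud, the cone and a stud, counted from the channel, so the target is the third notch. In sceneC the notch near ends lie at about (315,285), (345,223), (370,160) and (393,102), and the cone tip is at about (400,178). In sideC the bar runs from (103,238) to (145,265), with its stem at (133,290).

Run:
```python
from h import *
S=cam("scene");D=cam("side")
s=lambda u,v:(u/3.7+215-.5+.5/3.7,v/3.7+90-.5+.5/3.7)
d=lambda u,v:(u/5.4+260-.4,v/5.4+160-.4)
f=lambda x:np.round(x,4)
for n,p in dict(n1=(315,285),n2=(345,223),n3=(370,160),n4=(393,102),out=(415,50),inn=(300,330)).items(): print("S",n,f(plane(S,s(*p),.04)))
for n,p in dict(n1=(295,285),n2=(355,237),n3=(420,190),n4=(472,147),out=(523,112),inn=(222,318)).items(): print("D",n,f(plane(D,d(*p),.04)))
for n,a,b in (("st1",(346,322),(312,357)),("st2",(372,250),(384,302)),("st4",(418,138),(498,217))): print(n,f(plane(S,s(*a),.008)),f(plane(D,d(*b),.008)))
print("tip D",f(plane(D,d(455,200),.042)),"base D",f(plane(D,d(447,262),0.006)))
print("tip S",f(plane(S,s(396,180),.042)))
print("hood",f(plane(S,s(360,10),.146)),f(plane(S,s(148,465),.146)))
print("bar D far/near",f(plane(D,d(103,238),.082)),f(plane(D,d(143,264),.082)))
```

```text
S n1 [4.989e-01 3.000e-04 4.000e-02]
S n2 [ 0.4966 -0.0445  0.04  ]
S n3 [ 0.4975 -0.0899  0.04  ]
S n4 [ 0.4982 -0.1328  0.04  ]
S out [ 0.4981 -0.1724  0.04  ]
S inn [0.4967 0.0306 0.04  ]
D n1 [ 4.917e-01 -4.000e-04  4.000e-02]
D n2 [ 0.4936 -0.0432  0.04  ]
D n3 [ 0.4935 -0.0888  0.04  ]
D n4 [ 0.4959 -0.1295  0.04  ]
D out [ 0.495  -0.1667  0.04  ]
D inn [0.5001 0.0385 0.04  ]
st1 [0.4756 0.0034 0.008 ] [0.4743 0.0032 0.008 ]
st2 [ 0.4777 -0.0481  0.008 ] [ 0.4747 -0.0471  0.008 ]
st4 [ 0.4778 -0.1324  0.008 ] [ 0.4745 -0.1299  0.008 ]
tip D [ 0.4767 -0.0941  0.042 ] base D [ 0.4726 -0.0903  0.006 ]
tip S [ 0.4776 -0.0822  0.042 ]
hood [ 0.5233 -0.12    0.146 ] [0.5299 0.1659 0.146 ]
bar D far/near [0.5434 0.072  0.082 ] [0.5203 0.0703 0.082 ]
```

Emit:
{"op": "drive_tool", "data": {"steps": [[[0.5, 0.6, 0], [0, 0, -0.3]], [[0.5, 0.6, 0], [0, 0, -0.3]], [[0.5, 0.6, 0], [0, 0, -0.3]], [[0.5, 0.6, 0], [0, 0, -0.3]], [[0.5, 0.6, 0], [0, 0, -0.3]], [[0.5, 0.6, 0], [0, 0, -0.3]], [[0.5, 0.6, 0], [0, 0, -0.3]], [[0.5, 0.6, 0], [0, 0, -0.3]], [[0.5, 0.6, 0], [0, 0, -0.3]], [[0.5, 0.6, 0], [0, 0, -0.3]], [[0.5, 0.6, 0], [0, 0, -0.14]], [[0.5, 0.6, 0], [0, 0, 0]]], "jaw": 0.09}}

```text
time_s: 1.1
position: [0.4102, -0.3121, 0.2305]
tool_rot: [-3.141, 0.0, 0.001]
ft_force: [-0.1, -0.7, -0.3]
width: 0.454
grip_force: 0.0
```

Emit:
{"op": "drive_tool", "data": {"steps": [[[0, 0.7, 0.05], [0, -0.7, 0]], [[0, 0.7, 0], [0, -0.7, 0]], [[0, 0.7, 0], [0, -0.7, 0]], [[0, 0.7, 0], [0, -0.7, 0]], [[0, 0.7, 0], [0, -0.7, 0]], [[0, 0.7, 0], [0, -0.7, 0]], [[0, 0.7, 0], [0, -0.7, 0]], [[0, 0.7, 0], [0, -0.7, 0]], [[0, 0.7, 0], [0, -0.7, 0]], [[0, 0.7, 0], [0, -0.7, 0]], [[0, 0, 0], [0, 0, 0]], [[0, 0, 0], [0, 0, 0]]]}}

```text
time_s: 2.1
position: [0.4086, -0.0318, 0.2322]
tool_rot: [-2.996, -0.007, -0.942]
ft_force: [0.5, 0.2, 0.3]
width: 0.455
grip_force: 0.0
```

Run:
```python
from h import *
c=cam("wrist"); im=vision.capture("wrist"); np.save("w1.npy",im); np.savez("w1c.npz",K=c[0],R=c[1],t=c[2])
cv2.imwrite("pics/w1.png",cv2.resize(im[:,:,::-1],(784,588),interpolation=cv2.INTER_CUBIC))
print(-c[1].T@c[2],c[1][2],c[0][0,0])
for n,P in dict(bar=(.52,.073,.082),n3=(.497,-.09,.04),cone=(.477,-.09,.042)).items(): print(n,proj(c,P)*1.4)
```

```text
[ 0.3772588  -0.03261504  0.3978059 ] [ 3.44357038e-01 -2.46404037e-04 -9.38838735e-01] 321.4409913981629
bar [251.86747569 262.48710615]
n3 [457.66525332 309.09727855]
cone [459.20296514 331.50525152]
```

View pics/w1.png

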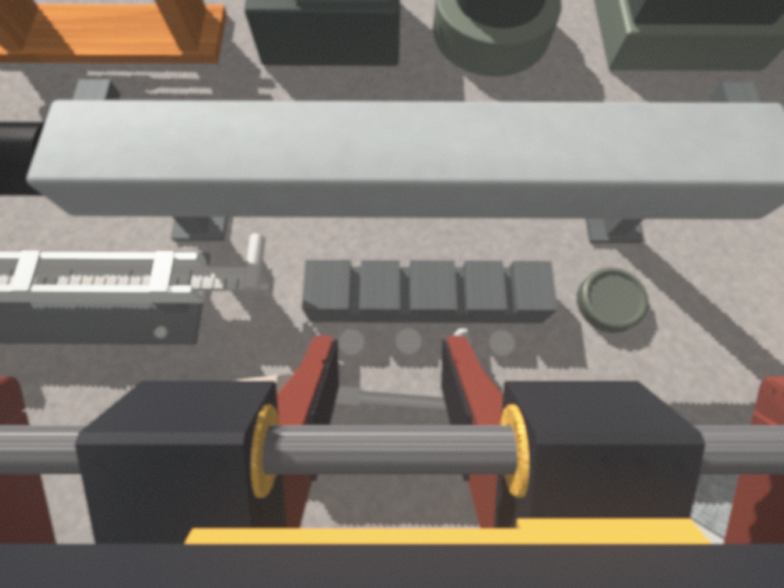

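The wrist view shows the bar running from (256,236) to (256,288) and the notches at columns 354, 405, 460 and 509. The cone tip at (460,332) stands beside the third notch, and everything is square to the world axes.

Run:
```python
from h import *
z=np.load("w1c.npz"); c=(z["K"],z["R"],z["t"]); f=lambda u,v,h:np.round(plane(c,(u/1.4-.15,v/1.4-.15),h),4)
for u in (303,354,405,460,509,554): print(u,f(u,308,.04),f(u,262,.04))
print("bar far/near top",f(257,236,.086),f(256,288,.082), "chan",f(100,254,.069),f(195,254,.069),f(195,291,.069), "hood",f(70,213,.146),f(757,215,.146))
g=cv2.cvtColor(np.load("w1.npy"),cv2.COLOR_RGB2GRAY)
for r in (195,205,215): 
  p=g[r-3:r+4].mean(0); print(r,p[212:402].astype(int).tolist())
```

```text
303 [0.4976 0.0398 0.04  ] [0.5398 0.0428 0.04  ]
354 [ 0.4978 -0.0029  0.04  ] [ 0.54   -0.0016  0.04  ]
405 [ 0.498  -0.0457  0.04  ] [ 0.5402 -0.046   0.04  ]
460 [ 0.4982 -0.0918  0.04  ] [ 0.5405 -0.094   0.04  ]
509 [ 0.4983 -0.133   0.04  ] [ 0.5407 -0.1367  0.04  ]
554 [ 0.4985 -0.1708  0.04  ] [ 0.5408 -0.1759  0.04  ]
bar far/near top [0.5409 0.0703 0.086 ] [0.4992 0.0678 0.082 ] chan [0.533  0.2005 0.069 ] [0.5333 0.1241 0.069 ] [0.5015 0.1193 0.069 ] hood [0.5253 0.1716 0.146 ] [ 0.5259 -0.2673  0.146 ]
195 [177, 178, 179, 177, 167, 148, 130, 122, 121, 122, 122, 121, 120, 119, 119, 119, 119, 118, 119, 120, 119, 119, 119, 118, 119, 119, 120, 120, 119, 120, 119, 120, 120, 118, 117, 116, 113, 104, 90, 82, 85, 89, 92, 97, 105, 113, 118, 119, 119, 118, 117, 117, 117, 117, 118, 117, 117, 118, 118, 117, 117, 116, 116, 119, 118, 118, 119, 119, 118, 119, 117, 115, 110, 99, 89, 86, 92, 97, 104, 107, 110, 114, 116, 119, 119, 120, 119, 117, 117, 116, 118, 118, 117, 117, 117, 118, 118, 117, 117, 117, 117, 118, 119, 119, 118, 118, 119, 118, 117, 117, 116, 114, 110, 102, 96, 96, 100, 10
[... 1514 characters left out ...]
, 116, 118, 117, 117, 116, 116, 116, 116, 115, 115, 116, 117, 117, 116, 116, 116, 116, 117, 118, 118, 118, 118, 118, 117, 116, 115, 109, 98, 85, 76, 76, 76, 76, 79, 90, 105, 114, 117, 118, 118, 117, 117, 116, 116, 116, 116, 116, 114, 115, 116, 116, 117, 116, 116, 116, 117, 118, 118, 118, 117, 117, 117, 117, 116, 115, 114, 113, 106, 93, 81, 76, 77, 78, 81, 92, 105, 113, 118, 118, 117, 116, 116, 116, 116, 117, 115, 115, 117, 117, 117, 116, 116, 116, 116, 118, 119, 119, 118, 118, 117, 116, 115, 112, 101, 87, 79, 76, 78, 87, 96, 104, 111, 116, 118, 118, 117, 116, 116, 117, 116, 116, 116, 116, 117, 117, 117, 117, 117, 117, 118, 118, 119, 119, 119, 118, 117, 117, 118, 119, 122, 126, 131, 138, 147]
```

Emit:
{"op": "drive_tool", "data": {"steps": [[[0.26, 0.42, -0.38], [0, 0, 0]], [[0.26, 0.42, -0.38], [0, 0, 0]], [[0.26, 0.42, -0.38], [0, 0, 0]], [[0.26, 0.42, -0.38], [0, 0, 0]], [[0.26, 0.42, -0.38], [0, 0, 0]], [[0.26, 0.42, -0.38], [0, 0, 0]], [[0, 0, 0], [0, 0, 0]], [[0, 0, 0], [0, 0, 0]]]}}

```text
time_s: 2.82
position: [0.4463, 0.0248, 0.1964]
tool_rot: [3.006, -0.002, 0.894]
ft_force: [0.2, -0.7, -0.2]
width: 0.457
grip_force: 0.0
```

Run:
```python
from h import *
c=cam("wrist"); im=vision.capture("wrist"); np.save("w2.npy",im); np.savez("w2c.npz",K=c[0],R=c[1],t=c[2])
cv2.imwrite("pics/w2.png",cv2.resize(im[:,:,::-1],(784,588),interpolation=cv2.INTER_CUBIC))
s=sensors.state();print(s["position"],-c[1].T@c[2],s["width"])
print("bar centre",proj(c,(.52,.069,.082))*1.4)
```

```text
[0.44583329 0.02475536 0.19639217] [0.42013932 0.02497395 0.36291009] 0.453328741001041
bar centre [319.78562418 286.38046244]
```

View pics/w2.png

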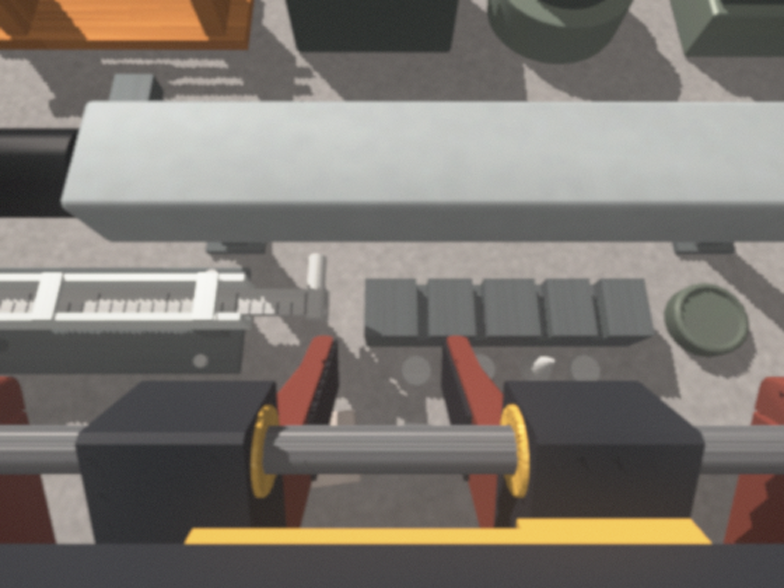

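The bar is now at column 316, rows 255–315. The move fell short, so I'll check the joints and re-measure the bar and the notch.

Run:
```python
from h import *
s=sensors.state();print(np.round(s["qpos"],3),np.round(s["joint_velocities"],3),s["position"])
z=np.load("w2c.npz"); c=(z["K"],z["R"],z["t"]); f=lambda u,v,h:np.round(plane(c,(u,v),h),4)
g=cv2.cvtColor(np.load("w2.npy"),cv2.COLOR_RGB2GRAY).astype(int)
print("n3",g[212:219,372:400].mean(0).astype(int).tolist()); print("bar",g[186:200,212:242].mean(0).astype(int).tolist());print("barlow",g[205:218,212:242].mean(0).astype(int).tolist())
for u in (380,384,386,390): print(u,f(u,215,.04))
for u in (220,226,232): print(u,f(u,193,.082),f(u,211,.082))
print("bar ends",f(226,182,.086),f(226,226,.08))
```

```text
[ 0.051  0.065  2.395 -0.308  0.11   1.921] [-0.003 -0.011  0.012  0.    -0.003  0.012] [0.44583329 0.02475536 0.19639217]
n3 [114, 114, 113, 114, 114, 113, 112, 113, 111, 110, 107, 98, 84, 77, 74, 75, 81, 92, 98, 101, 107, 112, 115, 114, 113, 112, 112, 113]
bar [173, 172, 172, 171, 170, 171, 173, 185, 206, 222, 227, 227, 224, 216, 204, 189, 173, 154, 137, 130, 139, 157, 169, 172, 173, 173, 172, 171, 171, 171]
barlow [124, 125, 126, 127, 126, 119, 114, 117, 122, 128, 132, 134, 134, 135, 132, 129, 126, 122, 117, 112, 110, 119, 135, 154, 166, 171, 173, 173, 173, 172]
380 [ 0.523  -0.0849  0.04  ]
384 [ 0.523  -0.0892  0.04  ]
386 [ 0.523  -0.0913  0.04  ]
390 [ 0.523  -0.0955  0.04  ]
220 [0.5315 0.0774 0.082 ] [0.5137 0.0765 0.082 ]
226 [0.5315 0.0718 0.082 ] [0.5137 0.0709 0.082 ]
232 [0.5315 0.0662 0.082 ] [0.5137 0.0654 0.082 ]
bar ends [0.541  0.0716 0.086 ] [0.5    0.0706 0.08  ]
```

Emit:
{"op": "drive_tool", "data": {"steps": [[[0, 0, 0], [0.6, 0, 0]], [[0, 0, 0], [0.6, 0, 0]], [[0, 0, 0], [0.6, 0, 0]], [[0, 0, 0], [0.6, 0, 0]], [[0, 0, 0], [0.6, 0, 0]], [[0, 0, 0], [0.6, 0, 0]], [[0, 0, 0], [0, 0, 0]]]}}

```text
time_s: 3.45
position: [0.439, 0.0228, 0.1917]
tool_rot: [-2.92, 0.06, -0.826]
ft_force: [-0.5, -0.5, 0.1]
width: 0.457
grip_force: 0.0
```

```bash
cat > q.py <<'E'
from h import *
from scipy.spatial.transform import Rotation as Ro
s=sensors.state();R=Ro.from_rotvec(s["tool_rot"]).as_matrix()
print(np.round(s["time_s"],2),"q",np.round(s["qpos"],3),"pos",np.round(s["position"],4),"ty",np.round(R[:,1],3),"tz",np.round(R[:,2],3))
G=s["position"]-.011*R[:,2];print("grasp",np.round(G,4),"F",np.round(s["ft_force"],1),"w",s["width"]*88,"gf",s["grip_force"])
E
python3 q.py
```

```text
3.45 q [-0.06   0.068  2.399  0.78   0.176  0.815] pos [0.439  0.0228 0.1917] ty [-0.009 -0.994 -0.113] tz [ 0.524  0.092 -0.847]
grasp [0.4332 0.0218 0.201 ] F [-0.5 -0.5  0.1] w 40.214333087432856 gf 0.0
```

Emit:
{"op": "drive_tool", "data": {"steps": [[[0, 0, 0], [0.4, 0, 0]], [[0, 0, 0], [0.4, 0, 0]], [[0, 0, 0], [0.4, 0, 0]], [[0, 0, 0], [0.4, 0, 0]], [[0, 0, 0], [0, -0.3, 0]], [[0, 0, 0], [0, -0.4, 0]], [[0, 0, 0], [0, -0.4, 0]], [[0, 0, 0], [0, -0.4, 0]], [[0, 0, 0], [0, -0.4, 0]], [[0, 0, 0], [0, -0.4, 0]], [[0, 0, 0], [0, -0.4, 0]], [[0, 0, 0], [0, -0.4, 0]]]}}

```text
time_s: 4.45
position: [0.4385, 0.0236, 0.1915]
tool_rot: [-2.655, 0.061, -1.149]
ft_force: [-0.5, 0.8, -0.5]
width: 0.454
grip_force: 0.0
```

```bash
python3 q.py
```

```text
4.45 q [-0.23   0.183  2.551  2.319  0.525 -0.847] pos [0.4385 0.0236 0.1915] ty [ 0.059 -0.969 -0.242] tz [ 0.723  0.209 -0.659]
grasp [0.4306 0.0213 0.1988] F [-0.5  0.8 -0.5] w 39.92205787944356 gf 0.0
```

```bash
cat > tgt.py <<'E'
from h import *; import sys
from scipy.spatial.transform import Rotation as Ro
# args: grasp xyz, lean deg, backoff m
g=np.array(list(map(float,sys.argv[1:4])));L=np.radians(float(sys.argv[4]));b=float(sys.argv[5])
s=sensors.state();R=Ro.from_rotvec(s["tool_rot"])
z=np.array([np.sin(L),0,-np.cos(L)]);y=np.array([0,-1,0.]);x=np.cross(y,z)
T=Ro.from_matrix(np.c_[x,y,z]);p=g+(.011-b)*z
print("shift units",np.round((p-s["position"])/.04,3),"turn units",np.round(np.degrees((T*R.inv()).as_rotvec())/5,3))
E
python3 tgt.py .511 .071 .084 36 .08
```

```text
shift units [ 0.798  1.185 -1.292] turn units [-2.854  2.152 -0.42 ]
```

Emit:
{"op": "drive_tool", "data": {"steps": [[[0.1, 0.15, -0.16], [-0.36, 0.27, -0.05]], [[0.1, 0.15, -0.16], [-0.36, 0.27, -0.05]], [[0.1, 0.15, -0.16], [-0.36, 0.27, -0.05]], [[0.1, 0.15, -0.16], [-0.36, 0.27, -0.05]], [[0.1, 0.15, -0.16], [-0.36, 0.27, -0.05]], [[0.1, 0.15, -0.16], [-0.36, 0.27, -0.05]], [[0.1, 0.15, -0.16], [-0.36, 0.27, -0.05]], [[0.1, 0.15, -0.16], [-0.36, 0.27, -0.05]], [[0, 0, 0], [0, 0, 0]]]}}

```text
time_s: 5.2
position: [0.4693, 0.0662, 0.1464]
tool_rot: [-2.955, 0.006, -0.996]
ft_force: [0.3, 0.2, 0.4]
width: 0.453
grip_force: 0.0
```

```bash
python3 q.py; python3 tgt.py .511 .071 .084 36 .08
```

```text
5.2 q [ 0.165  0.266  2.418  3.539  0.205 -1.817] pos [0.4693 0.0662 0.1464] ty [ 0.004 -1.    -0.024] tz [ 0.605  0.021 -0.796]
grasp [0.4627 0.066  0.1552] F [0.3 0.2 0.4] w 39.899797221516955 gf 0.0
shift units [ 0.028  0.12  -0.165] turn units [-0.272  0.253 -0.04 ]
```

Emit:
{"op": "drive_tool", "data": {"steps": [[[0.01, 0.04, -0.05], [-0.09, 0.08, -0.01]], [[0.01, 0.04, -0.05], [-0.09, 0.08, -0.01]], [[0.01, 0.04, -0.06], [-0.09, 0.08, -0.02]], [[0.11, 0, -0.15], [0, 0, 0]], [[0.11, 0, -0.15], [0, 0, 0]], [[0.11, 0, -0.15], [0, 0, 0]], [[0.11, 0, -0.15], [0, 0, 0]], [[0.11, 0, -0.15], [0, 0, 0]], [[0.11, 0, -0.15], [0, 0, 0]], [[0, 0, 0], [0, 0, 0]]]}}

```text
time_s: 6.03
position: [0.4963, 0.07, 0.1033]
tool_rot: [-2.987, -0.0, -0.972]
ft_force: [-0.2, 0.2, -0.7]
width: 0.455
grip_force: 0.0
```

```bash
python3 q.py; python3 tgt.py .511 .071 .084 36 0
python3 - <<'E'
from h import *
im=vision.capture("wrist"); cv2.imwrite("pics/w3.png",cv2.resize(im[:,:,::-1],(784,588),interpolation=cv2.INTER_CUBIC))
E
```

```text
6.03 q [ 0.179  0.414  2.365  3.531  0.278 -1.802] pos [0.4963 0.07   0.1033] ty [ 0. -1. -0.] tz [ 0.588  0.    -0.809]
grasp [0.4898 0.07   0.1122] F [-0.2  0.2 -0.7] w 40.0151818916076 gf 0.0
shift units [ 0.529  0.026 -0.704] turn units [-0.003  0.008 -0.005]
```

View pics/w3.png

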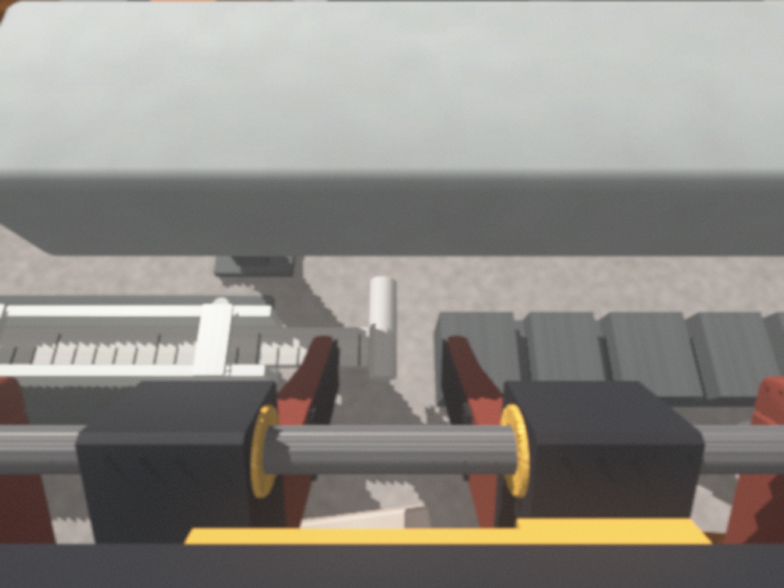

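The bar is at column 383 between the open fingers, whose mid-line is about 391, and there is clearance all round. I'll finish the approach and grip.

Emit:
{"op": "drive_tool", "data": {"steps": [[[0.13, 0.03, -0.18], [0, 0, 0]], [[0.13, 0, -0.18], [0, 0, 0]], [[0.13, 0, -0.18], [0, 0, 0]], [[0.13, 0, -0.16], [0, 0, 0]], [[0, 0, 0], [0, 0, 0]], [[0, 0, 0], [0, 0, 0]]]}}

```text
time_s: 6.58
position: [0.5166, 0.0714, 0.075]
tool_rot: [2.988, 0.001, 0.97]
ft_force: [0.4, 1.0, -0.0]
width: 0.453
grip_force: 0.0
```

```bash
python3 q.py
```

```text
6.58 q [ 0.173  0.507  2.326  3.463  0.328 -1.736] pos [0.5166 0.0714 0.075 ] ty [ 0.    -1.     0.001] tz [ 0.587 -0.    -0.809]
grasp [0.5101 0.0714 0.0839] F [ 0.4  1.  -0. ] w 39.82398229421581 gf 0.0
```

Emit:
{"op": "drive_tool", "data": {"steps": [[[0, 0, 0], [0, 0, 0]], [[0, 0, 0], [0, 0, 0]], [[0, 0, 0], [0, 0, 0]], [[0, 0, 0], [0, 0, 0]], [[0, 0, 0], [0, 0, 0]], [[0, 0, 0], [0, 0, 0]], [[0, 0, 0], [0, 0, 0]], [[0, 0, 0], [0, 0, 0]]], "jaw": 1}}

```text
time_s: 7.25
position: [0.5166, 0.0716, 0.076]
tool_rot: [2.987, 0.002, 0.972]
ft_force: [-2.5, 3.3, 3.7]
width: 0.125
grip_force: 30.0
```

```bash
python3 q.py
```

```text
7.25 q [ 0.174  0.505  2.327  3.463  0.328 -1.736] pos [0.5166 0.0716 0.076 ] ty [ 0.001 -1.     0.001] tz [ 0.589  0.    -0.808]
grasp [0.5101 0.0716 0.0849] F [-2.5  3.3  3.7] w 11.02135813368345 gf 30.00051587820053
```

Emit:
{"op": "drive_tool", "data": {"steps": [[[0, 0, 0.1], [0, 0, 0]], [[0, 0, 0.1], [0, 0, 0]], [[0, 0, 0.1], [0, 0, 0]], [[0, 0, 0.1], [0, 0, 0]], [[0, 0, 0.1], [0, 0, 0]], [[0, 0, 0], [0, 0, 0]]]}}

```text
time_s: 7.75
position: [0.5167, 0.0714, 0.0966]
tool_rot: [2.987, 0.0, 0.973]
ft_force: [2.1, 3.2, -3.9]
width: 0.127
grip_force: 30.0
```

```bash
python3 q.py
```

```text
7.75 q [ 0.173  0.446  2.325  3.531  0.271 -1.807] pos [0.5167 0.0714 0.0966] ty [ 0. -1.  0.] tz [ 0.589 -0.    -0.808]
grasp [0.5102 0.0714 0.1054] F [ 2.1  3.2 -3.9] w 11.179062674986557 gf 29.995819330215454
```

Emit:
{"op": "drive_tool", "data": {"steps": [[[0, -0.15, 0], [0, 0, 0]], [[0, -0.25, 0], [0, 0, 0]], [[0, -0.3, 0], [0, 0, 0]], [[0, -0.3, 0], [0, 0, 0]], [[0, -0.3, 0], [0, 0, 0]], [[0, -0.3, 0], [0, 0, 0]], [[0, -0.3, 0], [0, 0, 0]], [[0, -0.3, 0], [0, 0, 0]], [[0, -0.3, 0], [0, 0, 0]], [[0, -0.3, 0], [0, 0, 0]], [[0, -0.3, 0], [0, 0, 0]], [[0, 0, 0], [0, 0, 0]]]}}

```text
time_s: 8.75
position: [0.5165, -0.0537, 0.0958]
tool_rot: [2.987, -0.001, 0.972]
ft_force: [3.6, 6.5, -4.5]
width: 0.127
grip_force: 30.0
```

```bash
python3 q.py
```

```text
8.75 q [-0.191  0.446  2.332  2.728  0.28  -1.326] pos [ 0.5165 -0.0537  0.0958] ty [-0.001 -1.     0.   ] tz [ 0.589 -0.001 -0.808]
grasp [ 0.5101 -0.0537  0.1047] F [ 3.6  6.5 -4.5] w 11.152442464015207 gf 29.998189508914948
```

Emit:
{"op": "drive_tool", "data": {"steps": [[[0, -0.2, 0], [0, 0, 0]], [[0, -0.25, 0], [0, 0, 0]], [[0, -0.25, 0], [0, 0, 0]], [[0, -0.2, 0], [0, 0, 0]], [[0, -0.08, 0], [0, 0, 0]], [[0, 0, 0], [0, 0, 0]]]}}

```text
time_s: 9.25
position: [0.5165, -0.0916, 0.0958]
tool_rot: [-2.987, -0.001, -0.973]
ft_force: [3.3, 7.0, -3.7]
width: 0.127
grip_force: 30.0
```

```bash
python3 q.py
python3 - <<'E'
from h import *
im=vision.capture("wrist");c=cam("wrist"); a=im[170:310,150:410,::-1]
cv2.imwrite("pics/w4.png",cv2.resize(a,None,fx=3,fy=3,interpolation=cv2.INTER_CUBIC))
for n,P in dict(n3=(.498,-.093,.04),bar=(.499,-.093,.102),hook=(.51,-.095,.05)).items(): print(n,(proj(c,P)-[150,170])*3)
E
```

```text
9.25 q [-0.298  0.451  2.316  2.492  0.29  -1.185] pos [ 0.5165 -0.0916  0.0958] ty [ 0. -1. -0.] tz [ 0.589  0.    -0.808]
grasp [ 0.51   -0.0916  0.1047] F [ 3.3  7.  -3.7] w 11.162643794808961 gf 30.00086545944214
n3 [387.33890122 421.07706009]
bar [388.90061109 384.88164858]
hook [396.77692743 359.07098727]
```

View pics/w4.png

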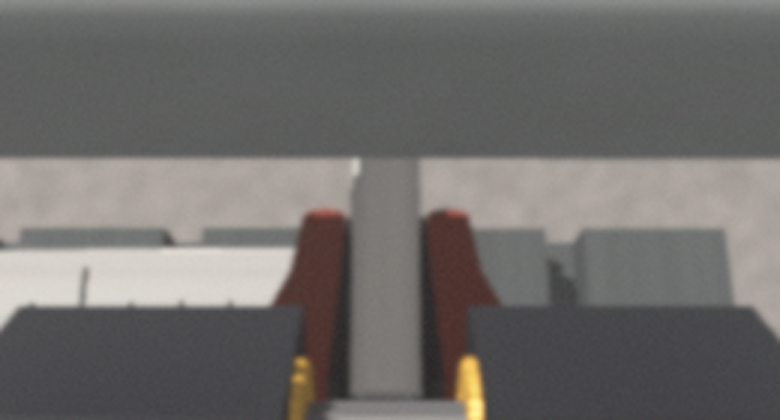

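The notch-2 gap is centred at column 186 and notch 4 at 562, which puts notch 3 at about 385.5. The finger mid-line is at about 387, so the hook is over notch 3 to within about 0.5 mm. I'll lower it.

Emit:
{"op": "drive_tool", "data": {"steps": [[[0, 0.01, -0.06], [0, 0, 0]], [[0, 0, -0.06], [0, 0, 0]], [[0, 0, -0.06], [0, 0, 0]], [[0, 0, -0.06], [0, 0, 0]], [[0, 0, -0.06], [0, 0, 0]], [[0, 0, -0.05], [0, 0, 0]], [[0, 0, 0], [0, 0, 0]]]}}

```text
time_s: 9.88
position: [0.5165, -0.0905, 0.0816]
tool_rot: [-2.987, -0.002, -0.973]
ft_force: [2.4, 6.8, -3.8]
width: 0.131
grip_force: 30.0
```

```bash
python3 q.py
```

```text
9.88 q [-0.295  0.491  2.318  2.57   0.324 -1.266] pos [ 0.5165 -0.0905  0.0816] ty [ 0.001 -1.    -0.   ] tz [ 0.589  0.001 -0.808]
grasp [ 0.5101 -0.0905  0.0905] F [ 2.4  6.8 -3.8] w 11.559282838472173 gf 30.020385682582855
```

Emit:
{"op": "drive_tool", "data": {"steps": [[[0, 0, -0.05], [0, 0, 0]], [[0, 0, -0.05], [0, 0, 0]], [[0, 0, -0.04], [0, 0, 0]], [[0, 0, 0], [0, 0, 0]], [[0, 0, 0], [0, 0, 0]]]}}

```text
time_s: 10.3
position: [0.5165, -0.0905, 0.0763]
tool_rot: [-2.987, -0.002, -0.973]
ft_force: [1.8, 7.4, -1.6]
width: 0.128
grip_force: 30.0
```

```bash
python3 q.py
```

```text
10.3 q [-0.296  0.506  2.318  2.595  0.338 -1.292] pos [ 0.5165 -0.0905  0.0763] ty [ 0.001 -1.    -0.   ] tz [ 0.589  0.001 -0.808]
grasp [ 0.5101 -0.0905  0.0852] F [ 1.8  7.4 -1.6] w 11.267181495110552 gf 30.02612203359604
```

Emit:
{"op": "drive_tool", "data": {"steps": [[[0, 0.012, -0.01], [0, 0, 0]], [[0, 0.012, 0], [0, 0, 0]], [[0, 0.012, 0], [0, 0, 0]], [[0, 0, 0], [0, 0, 0]], [[0, 0, 0], [0, 0, 0]]]}}

```text
time_s: 10.72
position: [0.5166, -0.0894, 0.0762]
tool_rot: [-2.987, -0.001, -0.974]
ft_force: [-0.6, 6.7, 2.3]
width: 0.128
grip_force: 30.0
```

```bash
python3 q.py
```

```text
10.72 q [-0.292  0.506  2.319  2.604  0.338 -1.297] pos [ 0.5166 -0.0894  0.0762] ty [ 0.001 -1.     0.   ] tz [ 0.589  0.    -0.808]
grasp [ 0.5101 -0.0894  0.085 ] F [-0.6  6.7  2.3] w 11.307161485757137 gf 30.01937448978424
```

Emit:
{"op": "drive_tool", "data": {"steps": [[[0, 0.012, 0], [0, 0, 0]], [[0, 0.012, 0], [0, 0, 0]], [[0, 0, 0], [0, 0, 0]], [[0, 0, 0], [0, 0, 0]]]}}

```text
time_s: 11.05
position: [0.5167, -0.0893, 0.0761]
tool_rot: [2.986, -0.001, 0.973]
ft_force: [-3.3, -0.0, 6.5]
width: 0.126
grip_force: 30.0
```

```bash
python3 q.py
```

```text
11.05 q [-0.291  0.506  2.319  2.609  0.337 -1.3  ] pos [ 0.5167 -0.0893  0.0761] ty [-0.001 -1.     0.   ] tz [ 0.589 -0.001 -0.808]
grasp [ 0.5102 -0.0893  0.085 ] F [-3.3 -0.   6.5] w 11.058373357006705 gf 29.992647171020508
```

Emit:
{"op": "drive_tool", "data": {"steps": [[[0, 0, 0.005], [0, 0, 0]], [[0, 0, 0], [0, 0, 0]], [[0, 0, 0], [0, 0, 0]], [[0, 0, 0], [0, 0, 0]], [[0, 0, 0], [0, 0, 0]], [[0, 0, 0], [0, 0, 0]], [[0, 0, 0], [0, 0, 0]]], "jaw": 0.2}}

```text
time_s: 11.63
position: [0.5166, -0.089, 0.0759]
tool_rot: [2.987, 0.001, 0.972]
ft_force: [0.2, -0.5, -0.4]
width: 0.4
grip_force: 0.0
```

```bash
python3 q.py
```

```text
11.63 q [-0.29   0.506  2.319  2.607  0.336 -1.299] pos [ 0.5166 -0.089   0.0759] ty [ 0. -1.  0.] tz [ 0.588 -0.    -0.809]
grasp [ 0.5101 -0.089   0.0848] F [ 0.2 -0.5 -0.4] w 35.171088701108104 gf 0.0
```

Released with no contact force. I'll retreat along the tool axis and look.

Emit:
{"op": "drive_tool", "data": {"steps": [[[-0.12, 0, 0.16], [0, 0, 0]], [[-0.2, 0, 0.28], [0, 0, 0]], [[-0.2, 0, 0.28], [0, 0, 0]], [[-0.2, 0, 0.28], [0, 0, 0]], [[-0.2, 0, 0.28], [0, 0, 0]], [[-0.2, 0, 0.28], [0, 0, 0]], [[-0.1, 0, 0.2], [0, 0, 0]], [[0, 0, 0], [0, 0, 0]], [[0, 0, 0], [0, 0, 0]]]}}

```text
time_s: 12.38
position: [0.4679, -0.0892, 0.1472]
tool_rot: [2.986, 0.001, 0.974]
ft_force: [0.4, -0.1, -0.5]
width: 0.397
grip_force: 0.0
```

```bash
python3 q.py
python3 - <<'E'
from h import *
c=cam("wrist");im=vision.capture("wrist"); a=cv2.resize(im[:,:,::-1],(560,420))
sd=vision.capture("side")[150:270,230:400,::-1]
cv2.imwrite("pics/w5.png",cv2.resize(a[120:320,60:500],None,fx=1.8,fy=1.8,interpolation=cv2.INTER_CUBIC)); cv2.imwrite("pics/s5.png",cv2.resize(sd,None,fx=4.5,fy=4.5,interpolation=cv2.INTER_CUBIC))
E
```

```text
12.38 q [-0.337  0.263  2.395  2.117  0.229 -0.834] pos [ 0.4679 -0.0892  0.1472] ty [ 0.    -1.     0.001] tz [ 0.59  -0.001 -0.808]
grasp [ 0.4614 -0.0892  0.156 ] F [ 0.4 -0.1 -0.5] w 34.93918257998428 gf 0.0
```

View pics/w5.png

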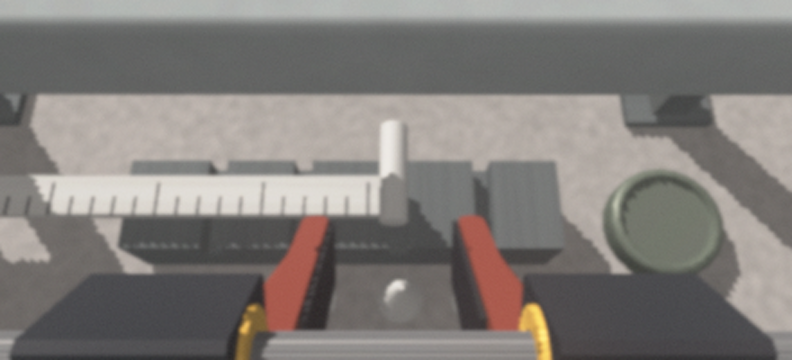

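View pics/s5.png

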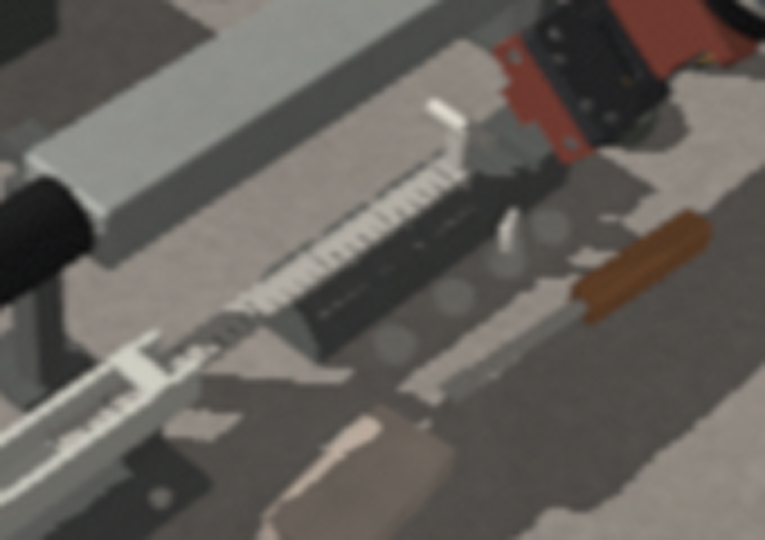

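The wrist view shows the bar at column 393 held in the third notch, beside the cone tip at (400,295). The side view shows the rule lying level, with the rack, chisel and whetstone unmoved and the gripper clear. I'm handing the job in.

```bash
python3 -c "
from workcell import job
print(job.finish_job())"
```

```text
the job is handed in; nothing more can be done
None
```

The rule is drawn out with its hook sprung into the third notch from the channel (the cone's), lying level after release; the last views showed no movement of the rack, chisel, whetstone or ink-stone, and the job was handed in at about 12.5 s.

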